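# Lock the hold-down bar into the instrument tray and slide the tray home

## Task

The instrument tray has been drawn out of its sloping rack. Squeeze the two tabs of the sprung hold-down bar together, set the bar down on the two keepers across the tray and let go so that both end pins spring out into their pockets; then push the tray up the slope, all the way home, until its detent holds it there. Leave the tag bin, tape roll and note pad where they are.

Things in the scene. Friction and masses are not known exactly. Their poses are not given: they have to be found in the camera images.
- hold_bar: Sprung hold-down bar, 0.18 kg: plain steel tube 140 mm long (y), 22 wide (x), 16 high (z), lying flat on the table, same either way round. Origin: centre of its underside. Two tabs stand up from its top; fully squeezed together (outer faces 64 to 40 mm apart, against stops) they draw both end pins flush, and the bar is held stiff and centred. Grip 20 N or more; keep fingertips above the tube.
- tab_a (a point): Middle of the outer face of the free-standing steel tab on the bar's +y side, 34 mm above the bar's underside, 32 mm from its middle when free (20 when squeezed). The tab is 18 mm wide (bar's x), 6 mm thick (y), and stands from 17 to 46 mm above the underside. It takes 5 N to start and 9.5 N to hold fully in.
- tab_b (a point): The same point of the like tab on the bar's -y side.
- pin_a (a joint): How far the +y tab and its pin are pushed in, m: 0 = sprung out, 0.012 = fully squeezed. The pin is 8 mm thick, its axis 8 mm above the bar's underside; free it stands 12 mm out of the tube's end (82 mm from the middle), squeezed it is flush (70 mm).
- pin_b (a joint): The same for the tab and pin on the bar's -y side.
- bar_seat (a point): Where the bar's origin must rest: midway between the two keepers on the tray's side walls, at ledge height. Axes: x up the slope into the rack (25 degrees above level), y across the tray to the left, along the seated bar, z square out of the tray (25 degrees from vertical, leaning to the front). The walls end 30 mm over this level, the floor is 20 mm below; instruments lie clear under the bar.
- pocket_left (a point): Centre of the mouth of the left (+y) keeper's pocket: a pocket 13 mm square, 11 mm deep, in a stop face; the two faces stand 146 mm apart. Above the pocket the face is closed up to 20 mm over this point, then a lead-in flares 3 mm outward (top 30 mm over this point). Each keeper also has a ledge for the bar 8 mm below this point, reaching 13 mm inward.
- pocket_right (a point): Centre of the mouth of the right (-y) keeper's pocket: a pocket 13 mm square, 11 mm deep, in a stop face; the two faces stand 146 mm apart. Above the pocket the face is closed up to 20 mm over this point, then a lead-in flares 3 mm outward (top 30 mm over this point). Two upright lips, 26 mm apart, 10 mm long, guide the bar's end; they flare from 13 to 25 mm over this point.
- tray_front (a point): Middle of the outer face of the tray's front wall, axes as bar_seat. The wall is 170 mm wide, from 22 mm below to 27 mm above this point (along z), with a rolled rim 2 mm proud at the top. Push here along +x; nothing stands in front. At home, the rack's side plates (97 mm either side) begin 65 mm up the slope from it, 68 mm high, and the cover begins 80 mm up.
- tray (a joint): How far the tray is drawn out down the slope, m: 0 = home against a hard stop, 0.100 = fully out. It slides out by its weight (about 3 N) unless the detent holds it: a sprung ball adds about 8 N of resistance from 11 to 5 mm before home, then draws and holds the tray over the last 2 to 3 mm.
- rack: The fixed aluminium rack, 245 mm deep (x, away from its front), 224 wide, about 250 high at the back; x and y level, origin on the table between its side plates. Its inclined cover starts 95 mm up the slope from bar_seat when the tray is fully out, 71 mm above bar_seat's level (along bar_seat's z).
- tag_bin: Bystander: yellow open bin of small tags, 74x106x45 mm. Origin at the centre of its underside. Leave alone.
- indicator_tape: Bystander: beige tape roll lying flat, 99 mm across, 24 mm high. Origin at the centre of its underside. Leave alone.
- note_pad: Bystander: pale note pad lying flat, 74x106x10 mm. Origin at the centre of its underside. Leave alone.
Not all that is in view belongs to the job. There is more than one size of the hold_bar; the job needs the larger.

How it is judged:
By the outcome, as a careful person would: the job done as asked, in the order asked, and still so for the second after the job is handed in, with the robot touching nothing.
It also fails if it takes over 64 s, if anything falls off the work surface, if the arm or the gripper's body presses on something with over 40 N, if the wrist force passes 120 N, or if a joint passes its speed limit or range.

## Robot

A 7-joint arm with a two-finger parallel gripper is mounted at the origin on a cart in front of the work surface, level with it; the furniture and walls round the work are solid. World frame = base frame: x ahead of the robot, y to its left, z up, the work surface at z = 0. Lengths are in m, angles in rad, forces in N, time in s.
With the tool pointing down it reaches from about 0.4 to 0.85 m from the base axis. Payload 4.5 kg.
Tool frame: the origin (TCP) lies midway between the tips of the shut fingers; the grasp point (between the pads) lies 19 mm behind it; z points along the fingers, y is the line along which they close (so a half turn about z gives the same grasp; the last joint's range is limited). The gripper opens to 85 mm and grips with 20 to 120 N. Pads are 22 mm wide; open, the fingers measure 114 mm over their backs; the gripper's body (76 mm by 85 mm) begins 54 mm behind the grasp point. The pads swing forward as they close: fully open they stand 13 mm farther back than shut.
Start: joints at [1.283, 0.689, -0.195, 1.565, 0.157, 0.902, -0.215], TCP at [0.198, -0.593, 0.231] pointing down, gripper open.
Joint ranges: [-3.01, 3.01], [-0.46, 2.08], [-1.47, 1.51], [0.13, 2.56], [-1, 4.14], [0.04, 2.09], [-2.66, 2.66]. Speed limits (rad/s): [2.57, 2.57, 3.14, 3.14, 3.14, 3.14, 3.14].

## Interface

Orientations are given as a unit quaternion [w, x, y, z].
In Python, from workcell import bot gives the robot as it stands.
- The arm moves only by the tool carry_out, never from a script. Its argument "steps" is one flat list of numbers, 7 for each row, row after row: the shift along the world's x, y, z in m, then the turn, a rotation vector about the world's x, y, z in rad, then the finger opening in m, from 0 to 0.0854. In form: [x, y, z, rx, ry, rz, gripper, x, y, z, rx, ry, rz, gripper, ...]. A call has 1 to 20 rows; each row shifts and turns the commanded pose from where the row before left it; what a row does not reach is not made up. A row lasts 1/8 s, in which the tool goes at most 62.5 mm and 10.7 degrees, less where a joint would pass 70% of its speed; a pose out of reach is approached as far as the arm can. A call is refused whole if a number of a shift passes 0.0625 or a number of a turn 0.188, either way. A call with a gripper value outside its range is refused whole. The fingers move at their own pace and stop on an object; "squeeze" is the grip in N (left out, the last holds). Time passes only in rows, so rows that do not move let the fingers close. It gives the time, the measured TCP pose, the force, the opening and the grip force at its end, in the units of the state.
- bot.state(): the state, without advancing time (a new reading comes with each control period).
- bot.get_image(name): name is "scene" or "top" or "wrist"; returns (picture, depth): 400x640x3 uint8, red, green, blue; 400x640 float32, m along the optical axis (not along the pixel's ray), 0 where there is no reading.
- bot.camera_info(name): a dict with "intrinsics" (3x3 intrinsics, pixels), "position" and "attitude" of the camera in the world; the wrist camera has in their place "hand_eye" (4x4, takes a point from camera to tool coordinates, whose origin is the TCP and whose axes are the flange's). Camera axes: x right, y up, looking along -z (the intrinsics and any distortion apply to the point x, -y, -z); pixel columns grow to the right and rows downward; lengths in m; the calibration is good to about 2 mm. A picture is of the moment at which its call begins: read the wrist's pose just before it. camera_info takes no time and is no camera call.
- bot.finish_job(): hands the job in; it is judged then, once.
Trained networks look in the newest picture that a camera, given by its name, has taken for a name from the list of things; names that differ only in an ending like _2 or _b are one class to them, and where a whole thing is asked for, a point or a joint stands for the part that bears it (a point fixed in the world has none). Each returns a list of dicts, best first, with "confidence" (0 to 1); they miss things now and then, are a little off and sometimes report something else, mostly with a low value. They report only what shows in the picture. A call takes as long as a camera call. They do not tell look-alikes from the thing itself.
- bot.look_for(camera, target): "location" ([x, y, z] in m, in world coordinates, good to about 4 mm: the middle of the surface that is visible of it).
- bot.masks_of(camera, target): "mask" (400x640 bool, what is visible of it).
The state is a dict: "clock": time; "joints": joint angles; "joint_vel": joint speeds; "joint_efforts": joint torques, N m; "tool_pos": TCP position; "ee_rot": TCP orientation; "contact_force": force on the tool from outside, world axes, zero at the start; "wrist_torque": the same for the moment, N m; "width": finger opening in m; "grasp_force": force on a finger pad.
Only numpy, scipy, OpenCV 4.12 (cv2) and the standard library are available. Lean on these libraries where they do the work, as an engineer would, in place of code of your own. Each camera call takes 0.05 s, during which the arm holds its last target. There are 200 camera calls.

## Working session

There is one attempt and no reset: what is moved stays moved. The work goes in short steps, Python scripts to look and compute and a tool call to move; the robot and the scene stay as the last step left them, time stands still between calls to the robot, and variables do not carry over. Pictures are saved under pics/ and viewed, at most 11 in all, crops included, and the job is handed in when it is done.

Besides the shell and the picture viewer there is one more tool, called after "Emit:" as name(argument=value, ...) on one line, values as JSON. carry_out: Moves the arm, as the interface text tells. Its arguments: {"type":"object","properties":{"steps":{"type":"array","items":{"type":"number"}},"squeeze":{"type":"number"}},"required":["steps"]}

```bash
mkdir -p pics; ls; cat > h.py <<'E'
import numpy as np, cv2
from scipy.spatial.transform import Rotation as R
from workcell import bot
def rot(a):
    a=np.array(a)
    return a if a.shape==(3,3) else R.from_quat(np.r_[a[1:],a[0]]).as_matrix()
def cam(name,st=None):
    c=bot.camera_info(name); K=np.array(c['intrinsics'])
    if 'hand_eye' in c:
        st=st or bot.state(); T=np.eye(4);T[:3,:3]=rot(st['ee_rot']);T[:3,3]=st['tool_pos']
        T=T@np.array(c['hand_eye'])
        return K,T[:3,:3],T[:3,3],c
    return K,rot(c['attitude']),np.array(c['position']),c
def cloud(name):
    st=bot.state(); im,d=bot.get_image(name); K,Rm,p,c=cam(name,st)
    v,u=np.mgrid[:400,:640]
    P=np.stack([(u-K[0,2])/K[0,0]*d,-(v-K[1,2])/K[1,1]*d,-d],-1)
    W=P@Rm.T+p; W[d==0]=np.nan
    return im,d,W
def save(n,im,s=1): cv2.imwrite('pics/'+n,cv2.resize(im[...,::-1],None,fx=s,fy=s))
E
python3 - <<'E'
from h import *
for n in('scene','top'):
    print(bot.camera_info(n))
    im,d,W=cloud(n); save(n+'0.png',im,1.25); np.save(n+'0.npy',W)
    for t in('hold_bar','tab_a','tray_front','tray','rack','tag_bin','pocket_left','pocket_right','indicator_tape','note_pad'):
        try: print(n,t,[(np.round(x['location'],3).tolist(),round(x['confidence'],2)) for x in bot.look_for(n,t)])
        except Exception as e: print(t,e)
print(bot.camera_info('wrist'));print(bot.state())
E
```

```text
pics
{'intrinsics': array([[465.53448914,   0.        , 326.14785177],
       [  0.        , 465.53448914, 202.23930786],
       [  0.        ,   0.        ,   1.        ]]), 'position': array([-0.01577897, -1.28552921,  0.80480403]), 'attitude': array([ 0.84903189,  0.47352318, -0.12474221, -0.19839362])}
scene hold_bar [([0.538, -0.642, 0.012], 0.75), ([0.445, -0.166, 0.016], 0.46), ([0.5, -0.458, 0.119], 0.18)]
scene tab_a [([0.443, -0.165, 0.035], 0.46), ([0.542, -0.657, 0.022], 0.43)]
scene tray_front [([0.426, -0.368, 0.077], 0.97)]
scene tray [([0.427, -0.369, 0.084], 0.56)]
scene rack [([0.496, -0.458, 0.119], 0.61)]
scene tag_bin [([0.61, 0.016, 0.026], 0.78)]
scene pocket_left [([0.428, -0.367, 0.081], 0.58)]
scene pocket_right [([0.425, -0.372, 0.081], 0.93), ([0.448, -0.17, 0.016], 0.17)]
scene indicator_tape []
scene note_pad [([0.428, -0.369, 0.084], 0.25)]
{'intrinsics': array([[512.61160297,   0.        , 313.13707177],
       [  0.        , 512.61160297, 197.70385566],
       [  0.        ,   0.        ,   1.        ]]), 'position': array([ 0.41375894, -0.30379262,  
[... 1098 characters left out ...]
684, -0.19460981,  1.56530605,  0.15730184,
        0.9024932 , -0.21510588]), 'joint_vel': array([ 1.66874735e-03, -9.91237761e-04,  5.92488631e-04,  5.01978239e-05,
        1.91497848e-03,  1.75313820e-04, -1.13486409e-03]), 'joint_efforts': array([-5.50442910e-04, -5.39556277e+01, -1.26730207e+00, -1.58883601e+01,
        9.94239963e-03,  1.31038843e-03,  1.65103233e-05]), 'tool_pos': array([ 0.19771707, -0.59292721,  0.23132356]), 'ee_rot': array([4.30762034e-05, 9.87080256e-01, 1.60226608e-01, 1.54624980e-05]), 'contact_force': array([ 0.65329317,  0.91549794, -0.60938666]), 'wrist_torque': array([-0.02590172, -0.05658455, -0.03096742]), 'grasp_force': 0.0, 'width': 0.08550632820321824}
```

View pics/scene0.png

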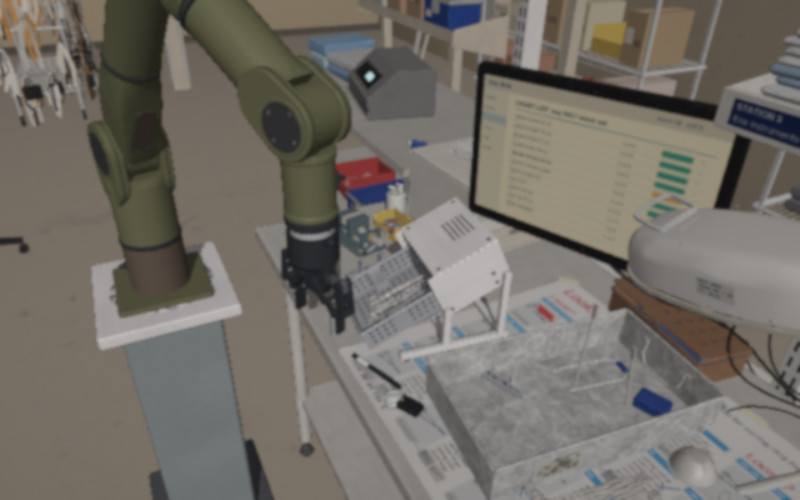

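View pics/top0.png

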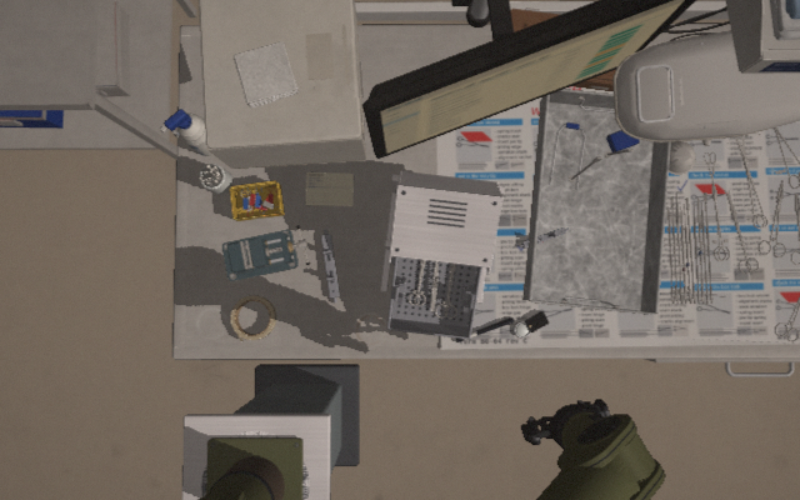

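The top view shows a candidate bar at (330,265), left of the rack. The rack with its tray drawn out is at (440,260), and a second bar candidate lies in the metal basin at (535,238). I'll measure both bars and the rack next.

```bash
python3 - <<'E'
from h import *
im,d,W=cloud('top')
for m in bot.masks_of('top','hold_bar'):
    k=m['mask']; P=W[k]; P=P[np.isfinite(P[:,0])]; 
    (c,s,a)=cv2.minAreaRect((P[:,:2]*1000).astype(np.float32)); print(m['confidence'],k.sum(),c,s,a,np.percentile(P[:,2],[5,50,95,99]))
# rack/tray region samples
reg=W[190:280,300:410]
a=np.concatenate([im[110:285,225:420]],1); save('c1.png',a,3)
# plane fits: cover & tray walls
P=reg.reshape(-1,3);P=P[np.isfinite(P[:,0])]
for row in range(130,280,8): 
    r=W[row,300:410:12]; print(row,np.round(r[:, [0,2]]*1000).astype(int).tolist())
print(np.round(W[230,300:410:12,1]*1000))
E
```

```text
0.82 433 (476.92529296875, -157.8459014892578) (153.3612823486328, 26.045215606689453) 7.490573883056641 [0.00877449 0.01562259 0.04291841 0.04754719]
0.52 141 (538.8159790039062, -631.5315551757812) (13.434864044189453, 106.02237701416016) 19.269641876220703 [0.00660552 0.01153194 0.03079284 0.03548495]
130 [[710, -7], [708, 0], [708, 0], [708, -2], [708, -3], [707, 2], [708, -1], [708, -2], [707, 0], [707, 2]]
138 [[686, -3], [686, -1], [655, 158], [657, 146], [685, -1], [685, -2], [685, -2], [685, 1], [685, -1], [685, 0]]
146 [[663, 0], [662, 6], [623, 227], [625, 215], [627, 205], [628, 196], [631, 178], [633, 168], [634, 160], [661, 4]]
154 [[640, 5], [641, -2], [602, 239], [602, 238], [602, 238], [601, 244], [601, 244], [602, 235], [603, 229], [640, 0]]
162 [[617, 3], [617, 4], [584, 233], [584, 232], [584, 232], [583, 237], [584, 234], [583, 240], [583, 241], [617, 1]]
170 [[596, -3], [593, 16], [567, 222], [566, 226], [566, 226], [566, 226], [566, 227], [565, 230], [565, 229], [594, 0]]
178 [[573, -2], [571, 15], [549, 215], [549, 216], [548, 218], [548, 223], [548, 220], [54
[... 864 characters left out ...]
[417, 3], [417, -3]]
242 [[395, -3], [397, 100], [396, 45], [396, 52], [396, 60], [396, 56], [396, 82], [395, -1], [395, 2], [395, 1]]
250 [[374, 2], [376, 89], [374, 36], [374, 40], [374, 37], [374, 41], [374, 38], [373, 0], [373, 1], [373, -8]]
258 [[351, -3], [354, 49], [353, 45], [353, 36], [353, 31], [352, 26], [352, 29], [351, 4], [351, 0], [351, 10]]
266 [[330, 2], [330, 1], [330, -1], [334, 72], [334, 69], [333, 59], [333, 54], [330, 9], [329, 0], [329, 3]]
274 [[308, 2], [308, -2], [308, -3], [308, 0], [308, 0], [308, 1], [308, 1], [308, 8], [307, -5], [307, 2]]
[-258. -291. -323. -355. -386. -418. -447. -488. -524. -556.]<stdin>:12: RuntimeWarning: invalid value encountered in cast
```

View pics/c1.png

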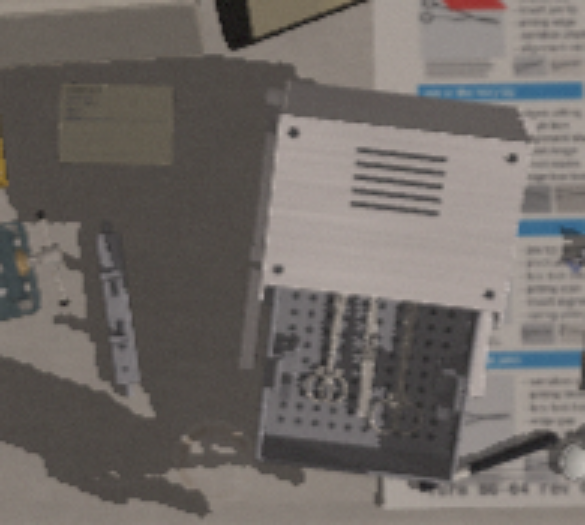

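The larger bar (about 153 mm in view, against 106 mm for the other) is at (0.477, -0.158), with its long axis about 8° off world x. I'll look at the tray with the wrist camera.

Emit:
carry_out(steps=[0.033,0.03,0.012,0,0,-0.07,0.085,0.033,0.03,0.012,0,0,-0.07,0.085,0.033,0.03,0.012,0,0,-0.07,0.085,0.033,0.03,0.012,0,0,-0.07,0.085,0.033,0.03,0.012,0,0,-0.07,0.085,0.033,0.03,0.012,0,0,-0.07,0.085,0,0,0,0,0,0,0.085,0,0,0,0,0,0,0.085])

```text
clock: 2.2
tool_pos: [0.395, -0.4134, 0.3032]
ee_rot: [0.0, 0.999, -0.049, -0.0]
contact_force: [0.0, -0.9, -0.0]
width: 0.0848
grasp_force: 0.0
```

```bash
python3 - <<'E'
from h import *
st=bot.state();print(st['tool_pos'],st['ee_rot'],st['joints'])
im,d,W=cloud('wrist'); save('w1.png',im,1.25); np.savez('w1.npz',im=im,d=d,W=W)
for t in('tray_front','pocket_left','pocket_right','tray'): print(t,[(np.round(x['location'],3).tolist(),round(x['confidence'],2)) for x in bot.look_for('wrist',t)])
E
```

```text
[ 0.39501271 -0.41336583  0.30322877] [ 3.32005331e-04  9.98795588e-01 -4.90617788e-02 -4.52225058e-04] [ 0.76612819  0.53260696 -0.06507067  1.63939428  0.04131276  0.97122196
 -0.98224076]
tray_front [([0.418, -0.378, 0.075], 0.91)]
pocket_left [([0.413, -0.379, 0.072], 0.92)]
pocket_right [([0.413, -0.376, 0.072], 0.87)]
tray [([0.416, -0.374, 0.07], 0.88)]
```

View pics/w1.png

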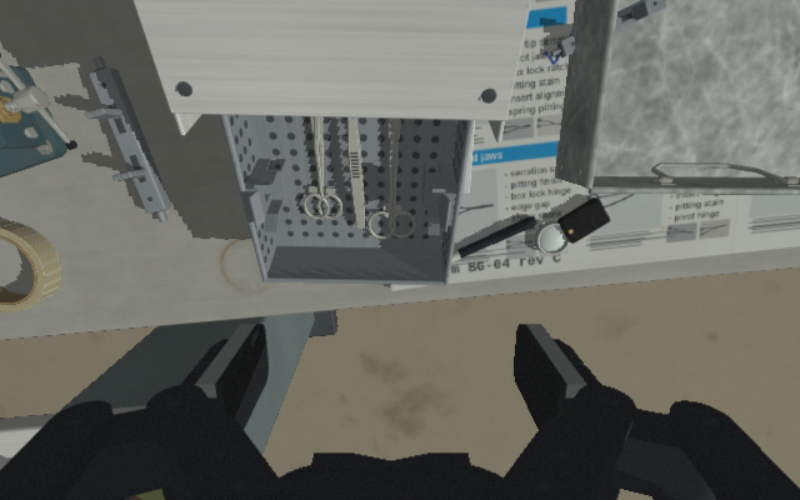

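The wrist view shows the tray between (230,110) and (450,283), with keepers at about (262,190) on the left and (443,205) on the right. The bar with both tabs is at (130,145). Next I fit the slope plane and view the tray square-on.

```bash
python3 - <<'E'
from h import *
z=np.load('w1.npz'); W=z['W']; im=z['im']
# cover plane
P=W[10:80,135:400].reshape(-1,3); P=P[np.isfinite(P).all(1)]
for _ in range(4):
    c=P.mean(0); n=np.linalg.svd(P-c,full_matrices=False)[2][2]; n*=np.sign(n[2]); r=(P-c)@n; P=P[abs(r)<max(2*r.std(),.002)]
print('cover n',n,'tilt',np.degrees(np.arccos(n[2])),'yaw',np.degrees(np.arctan2(-n[1],-n[0])),r.std(),c)
# cover front edge: row of depth jump per column
d=z['d']; E=[]
for u in range(150,400,5):
    col=d[70:110,u]; j=np.argmax(np.diff(col)); E.append(W[70+j-1,u])
E=np.array(E); f=np.polyfit(E[:,1],E[:,0],1); print('edge slope deg',np.degrees(np.arctan(f[0])))
# front rim: last row where z>20mm
F=[]
for u in range(220,352,4):
    col=W[205:250,u,2]; k=np.where(col>0.035)[0]
    F.append(W[205+k[-1],u] if len(k) else [np.nan]*3)
F=np.array(F);F=F[np.isfinite(F[:,0])]; f=np.polyfit(F[:,1],F[:,0],1); print('front slope deg',np.degrees(np.arctan(f[0])), np.median(F,0), F[::8].round(4).tolist())
E
```

```text
cover n [-0.4201464   0.04953271  0.90610348] tilt 25.027684307706348 yaw -6.723788613126655 0.000690571123955855 [ 0.50563699 -0.39336432  0.20035392]
edge slope deg 6.881062744303355
front slope deg 6.774864402122394 [ 0.33033745 -0.3733449   0.0730423 ] [[0.3404, -0.2992, 0.0738], [0.3352, -0.336, 0.0727], [0.3305, -0.3733, 0.0735], [0.3268, -0.4107, 0.0732], [0.322, -0.448, 0.0733]]
```

```bash
cat >> h.py <<'E'
def frame(psi=np.radians(-6.8),t=np.radians(25)):
    x=np.array([np.cos(t)*np.cos(psi),np.cos(t)*np.sin(psi),np.sin(t)]); y=np.array([-np.sin(psi),np.cos(psi),0]); return np.c_[x,y,np.cross(x,y)]
O=np.array([0.33034,-.3733,.0730])
E
python3 - <<'E'
from h import *
z=np.load('w1.npz'); W=z['W']; im=z['im']; F=frame()
Q=(W-O)@F; 
k=np.isfinite(Q).all(-1)&(abs(Q[...,1])<.13)&(Q[...,0]>-.03)&(Q[...,0]<.14)&(Q[...,2]>-.07)&(Q[...,2]<.08)
q=Q[k]; s=4000
G=np.full((680,1040,3),0,np.uint8)
H=np.full((170,260),np.nan)
for (x,y,h),c in zip(q,im[k]):
    r=int((.14-x)*s*.75);cc=int((.1-y)*s*.75*1.0)
    if 0<=cc<600: cv2.rectangle(G,(cc-2,r-2),(cc+2,r+2),tuple(int(v) for v in c),-1)
for i in range(0,18): cv2.putText(G,'%d'%(140-i*10),(0,i*30+5),0,.35,(255,255,0),1)
for i in range(0,20): cv2.putText(G,'%d'%(100-i*10),(i*30-8,520),0,.35,(255,255,0),1)
save('ortho.png',G[:530,:620])
# height profile along y for x slices (median h) 
for x0 in np.arange(0.0,.13,.01):
    m=abs(q[:,0]-x0)<.004; row=[]
    for y0 in list(np.arange(.095,.06,-.004))+list(np.arange(-.06,-.097,-.004)):
        mm=m&(abs(q[:,1]-y0)<.002); row.append(int(np.percentile(q[mm,2],80)*1000) if mm.sum() else None)
    print(round(x0*1000),row)
E
```

```text
0 [None, None, 0, -10, -7, -9, -6, -7, -7, -8, -7, -8, -7, -7, -9, -2, 0, None, None]
10 [None, None, 0, -9, -49, -49, -49, -49, -49, -49, -49, -48, -49, -49, -49, 0, 0, None, None]
20 [None, None, 0, -7, -48, -48, -49, -49, -48, -49, -48, -48, -48, -49, -49, -1, 0, None, None]
30 [None, None, 0, -2, -48, -48, -48, -49, -49, -49, -49, -48, None, None, -49, 0, 0, None, None]
40 [None, None, 0, -1, None, -48, -48, -48, -49, -49, -48, -49, None, None, None, 0, 0, None, None]
50 [None, None, 0, -1, None, None, -49, -49, -48, -49, -49, -49, None, None, None, 0, 0, None, None]
60 [None, None, 0, 0, None, None, 3, 3, -48, -49, 3, 2, 3, None, None, 0, 0, None, None]
70 [None, None, 0, 0, 8, 4, -1, -1, -3, -29, -1, -3, 0, 7, -1, 0, 0, None, None]
80 [None, None, 0, 0, 8, 4, -13, -29, -29, -30, -29, -29, 0, 7, -1, 0, 0, None, None]
90 [None, None, 0, 0, 8, 4, -25, -29, -29, -29, -29, -48, 0, 7, -1, 0, 0, None, None]
100 [None, None, 0, -2, -2, 0, -15, -16, -14, -30, -14, -16, -12, -1, -5, 0, 0, None, None]
110 [None, None, 0, -9, -49, -48, 3, 3, 0, -49, 2, 2, 2, -49, -49, 0, 0, None, None]
120 [None, None, 0, -8, -48, -49, -48, -49, -48, -49, -49, -48, -48, -49, -49, 0, 0, None, None]
```

View pics/ortho.png

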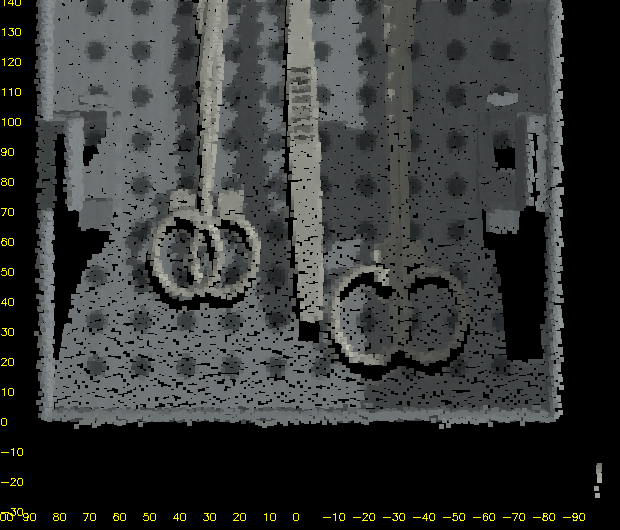

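```bash
python3 - <<'E'
from h import *
z=np.load('w1.npz'); W=z['W']; F=frame()
q=((W-O)@F).reshape(-1,3); q=q[np.isfinite(q).all(1)]; q=q*1000
def h(a,lo,hi,st): b=np.arange(lo,hi+st,st); n=np.histogram(a,b)[0]; print([(int(x),int(v)) for x,v in zip(b,n) if v])
for nm,s in(('L',1),('R',-1)):
    m=(s*q[:,1]>56)&(s*q[:,1]<73)&(q[:,2]>-8)&(q[:,2]<12); print(nm,'lip x');h(q[m,0],50,125,1)
    m=(q[:,0]>74)&(q[:,0]<96)&(q[:,2]>-1.5+2)&(q[:,2]<12); m&=s*q[:,1]>60; print('face top y');h(s*q[m,1],60,90,1)
    m=(q[:,2]>-32)&(q[:,2]<-27)&(s*q[:,1]>50)&(s*q[:,1]<80); print('ledge x');h(q[m,0],50,125,2);print('ledge y');h(s*q[m,1],50,80,1);print(np.median(q[m,2]))
    m=(abs(q[:,2])<1.5)&(s*q[:,1]>78)&(q[:,0]>5)&(q[:,0]<60);print('wall y');h(s*q[m,1],76,92,1);print(np.median(q[m,2]))
E
```

```text
L lip x
[(63, 5), (64, 8), (65, 10), (66, 24), (67, 19), (68, 13), (69, 26), (70, 16), (71, 10), (72, 3), (73, 2), (76, 2), (77, 1), (78, 1), (80, 1), (81, 1), (82, 1), (84, 1), (90, 1), (94, 2), (95, 1), (98, 1), (99, 2), (100, 2), (102, 1), (103, 3), (105, 9), (106, 23), (107, 13), (108, 1)]
face top y
[(72, 1), (73, 12), (74, 35), (75, 34), (76, 30), (77, 17), (78, 1), (83, 2), (84, 3), (85, 5)]
ledge x
[(68, 4), (70, 10), (72, 26), (74, 16), (76, 27), (78, 25), (80, 27), (82, 28), (84, 16), (86, 15), (88, 10), (90, 12), (92, 10), (94, 6), (96, 9), (98, 6), (100, 47), (102, 4)]
ledge y
[(50, 1), (51, 2), (52, 2), (53, 3), (54, 3), (55, 1), (56, 2), (57, 4), (58, 1), (59, 4), (60, 36), (61, 26), (62, 26), (63, 31), (64, 22), (65, 21), (66, 21), (67, 21), (68, 16), (69, 14), (70, 16), (71, 15), (72, 16), (73, 14), (74, 10), (75, 12), (76, 10), (77, 4), (78, 7), (79, 4)]
-29.552330941276217
wall y
[(82, 11), (83, 35), (84, 37), (85, 31), (86, 24), (87, 1)]
-0.45265443861143634
R lip x
[(62, 3), (63, 4), (64, 4), (65, 18), (66, 15), (67, 14), (68, 25), (69, 12), (70, 23), (71, 12), (7
[... 191 characters left out ...]
 2), (99, 1), (100, 1), (104, 1), (105, 7), (106, 20), (107, 12), (108, 4)]
face top y
[(73, 16), (74, 26), (75, 24), (76, 18), (77, 7), (84, 2), (85, 1)]
ledge x
[(70, 7), (72, 29), (74, 16), (76, 24), (78, 19), (80, 20), (82, 19), (84, 8), (86, 8), (88, 10), (90, 5), (92, 8), (94, 3), (96, 6), (98, 6), (100, 46), (102, 2)]
ledge y
[(51, 1), (52, 3), (53, 3), (54, 2), (56, 2), (57, 2), (58, 1), (59, 17), (60, 25), (61, 25), (62, 27), (63, 22), (64, 15), (65, 14), (66, 14), (67, 15), (68, 11), (69, 15), (70, 11), (71, 14), (72, 14), (73, 10), (74, 9), (75, 5), (76, 4), (77, 6), (78, 4), (79, 4)]
-29.623191777738754
wall y
[(82, 17), (83, 35), (84, 29), (85, 31), (86, 22)]
-0.6340293894457314
```

Seat found: tray x +85.4 mm, height -29.6 mm from the front rim, yaw -6.8°. Now I move above the bar.

Emit:
carry_out(steps=[0.008,0.024,0,0,0,0.165,0.085,0.008,0.024,0,0,0,0.165,0.085,0.008,0.024,0,0,0,0.165,0.085,0.008,0.024,0,0,0,0.165,0.085,0.008,0.024,0,0,0,0.165,0.085,0.008,0.024,0,0,0,0.165,0.085,0.008,0.024,0,0,0,0.165,0.085,0.008,0.024,0,0,0,0.165,0.085,0.008,0.024,-0.025,0,0,0.165,0.085,0.01,0.02,-0.025,0,0,0.165,0.085,0,0.019,-0.025,0,0,0.165,0.085,0,0,-0.028,0,0,0,0.085,0,0,0,0,0,0,0.085,0,0,0,0,0,0,0.085])

```text
clock: 4.2
tool_pos: [0.4782, -0.1586, 0.201]
ee_rot: [0.001, 0.654, 0.756, 0.0]
contact_force: [0.8, -0.3, 0.7]
width: 0.0847
grasp_force: 0.0
```

```bash
cat > bar.py <<'E'
from h import *
import sys
st=bot.state();print(st['tool_pos'],st['ee_rot'],st['joints'])
im,d,W=cloud('wrist'); save(sys.argv[1]+'.png',im,1.25); np.savez(sys.argv[1]+'.npz',im=im,d=d,W=W)
P=W.reshape(-1,3)
P=P[np.isfinite(P).all(1)&(abs(P[:,0]-.477)<.11)&(abs(P[:,1]+.158)<.05)]
print('table z',np.median(P[P[:,2]<.006,2]))
T=P[(P[:,2]>.011)&(P[:,2]<.020)]
for lo,hi in((.0135,.0185),):
    T=P[(P[:,2]>lo)&(P[:,2]<hi)]
    c,s,a=cv2.minAreaRect((T[:,:2]*1000).astype(np.float32)); print('tube',len(T),c,s,a,np.median(T[:,2]))
    m=np.median(T[:,:2],0);u=np.linalg.svd(T[:,:2]-T[:,:2].mean(0),full_matrices=False)[2][0];u*=np.sign(u[0]);print('svd yaw',np.degrees(np.arctan2(u[1],u[0])))
v=np.array([-u[1],u[0]]); t=P[(P[:,2]>.038)&(P[:,2]<.055)]; print('tabs',len(t),np.percentile(t[:,2],[50,98]))
a=t[:,:2]@u; b=t[:,:2]@v; A=T[:,:2]@u;B=T[:,:2]@v
print('tube along',np.percentile(A,[.5,99.5]),'across',np.percentile(B,[2,98]))
mid=a.mean(); 
for k in(a<mid,a>=mid): print('tab along',np.percentile(a[k],[2,98]),'across',np.percentile(b[k],[2,98]),t[k].mean(0))
bx=(np.percentile(a,1)+np.percentile(a,99))/2; by=np.mean(np.percentile(b,[2,98])); print('centre',bx*u+by*v,'tube centre',np.mean(np.percentile(A,[.5,99.5]))*u+np.mean(np.percentile(B,[2,98]))*v)
E
python3 bar.py w2
```

```text
[ 0.47815471 -0.15864606  0.20104379] [5.78392117e-04 6.54151888e-01 7.56362965e-01 1.95425647e-04] [ 0.55137354  0.61449929 -0.51498573  1.95029978  0.46120192  0.69291602
 -0.1019098 ]
table z -0.0007476217697438003
tube 2657 (476.0792541503906, -160.0158233642578) (140.5207061767578, 21.751209259033203) 8.359345436096191 0.015416101421175776
svd yaw 8.060734767832072
tabs 427 [0.04549516 0.0546399 ]
tube along [0.38005544 0.51814534] across [-0.23556788 -0.21464298]
tab along [0.4169424  0.42312102] across [-0.23354339 -0.21650906] [ 0.44771215 -0.16321487  0.04465284]
tab along [0.47512211 0.50902286] across [-0.23291717 -0.17806888] [ 0.50993736 -0.13243335  0.04696185]
centre [ 0.48780921 -0.13869588] tube centre [ 0.47622817 -0.1599073 ]
```

View pics/w2.png

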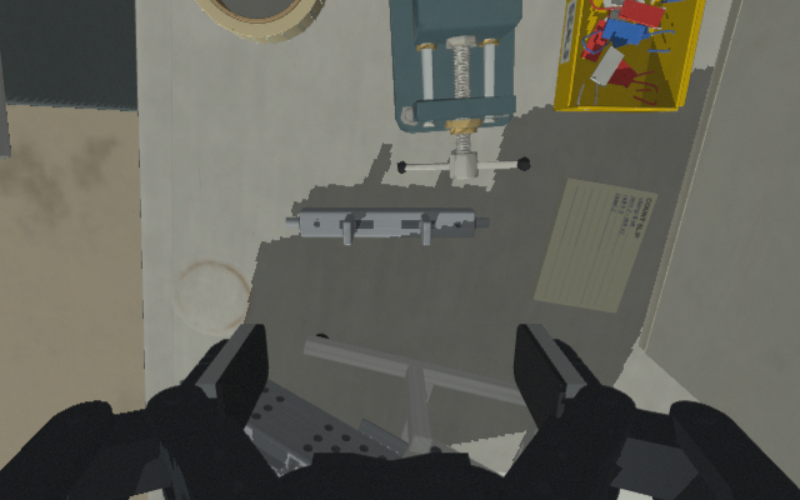

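The wrist view shows the larger bar at (388,224), with its tabs at (347,230) and (426,230), and a vice handle behind it at (462,165). I'll check the vice's height before going down.

```bash
python3 - <<'E'
from h import *
W=np.load('w2.npz')['W'].reshape(-1,3); W=W[np.isfinite(W).all(1)]
for y0 in np.arange(-.14,.0,.02):
    m=(abs(W[:,0]-.477)<.08)&(abs(W[:,1]-y0)<.01); print(round(y0,2),W[m,2].max() if m.any() else None)
F=frame(); s=O+F@[.0854,.0002,-.0296]; print('seat',s,'z',F[:,2], 'x',F[:,0],'y',F[:,1])
E
```

```text
-0.14 0.29432276416600717
-0.12 0.05694653329216082
-0.1 0.06728968124825752
-0.08 0.06296507772888804
-0.06 0.06312473734066637
-0.04 0.07675646141361436
-0.02 0.07828763368010055
0.0 0.07751280649803
seat [ 0.41963941 -0.38374689  0.08226489] z [-0.41964536  0.05003968  0.90630779] x [ 0.89993237 -0.10731044  0.42261826] y [0.11840397 0.99296551 0.        ]
```

Emit:
carry_out(steps=[-0.001,-0.001,-0.035,0,0,0,0.085,-0.001,0,-0.035,0,0,0,0.085,0,0,0,0,0,0,0.085])

```text
clock: 4.62
tool_pos: [0.4747, -0.1592, 0.1297]
ee_rot: [-0.001, 0.654, 0.757, -0.001]
contact_force: [-0.1, -0.6, 0.4]
width: 0.085
grasp_force: 0.0
```

Emit:
carry_out(steps=[0.0005,-0.0005,-0.03,0,0,0,0.085,0,0,-0.03,0,0,0,0.085,0,0,-0.03,0,0,0,0.085,0,0,-0.018,0,0,0,0.085,0,0,0,0,0,0,0.085,0,0,0,0,0,0,0.085])

```text
clock: 5.38
tool_pos: [0.4776, -0.1598, 0.0238]
ee_rot: [0.001, 0.654, 0.757, 0.001]
contact_force: [0.0, 0.7, -0.1]
width: 0.085
grasp_force: 0.0
```

```bash
python3 bar.py w3
```

```text
[ 0.47757477 -0.15981634  0.02382524] [1.30132256e-03 6.53808558e-01 7.56658532e-01 7.35721796e-04] [ 0.35619574  0.90239272 -0.2053429   2.06291017  0.72580192  0.24335972
 -0.33708902]
table z -0.000716676053469506
tube 9169 (476.1529541015625, -159.95346069335938) (141.1641387939453, 22.552148818969727) 8.309720993041992 0.015449382938238831
svd yaw 8.184770657367828
tabs 4747 [0.04574873 0.05468151]
tube along [0.37974092 0.51729258] across [-0.23594873 -0.215547  ]
tab along [0.39537234 0.42253618] across [-0.23534116 -0.21445145] [ 0.43884508 -0.16216671  0.04622521]
tab along [0.47448093 0.50603372] across [-0.23461953 -0.17926498] [ 0.51456269 -0.1386204   0.04716342]
centre [ 0.47586704 -0.1410598 ] tube centre [ 0.47608699 -0.15959496]
```

Emit:
carry_out(steps=[-0.0015,0,-0.0055,0,0,0,0.085,0,0,0,0,0,0,0.06,0,0,0,0,0,0,0.03,0,0,0,0,0,0,0.03,0,0,0,0,0,0,0.03,0,0,0,0,0,0,0.03,0,0,0,0,0,0,0.03,0,0,0,0,0,0,0.03], squeeze=45)

```text
clock: 6.42
tool_pos: [0.4749, -0.1596, 0.0185]
ee_rot: [0.001, 0.654, 0.757, -0.0]
contact_force: [-2.3, 1.2, 17.7]
width: 0.0384
grasp_force: 44.5
```

Emit:
carry_out(steps=[0,0,0.01,0,0,0,0.03,0,0,0.03,0,0,0,0.03,0,0,0.05,0,0,0,0.03,0,0,0.05,0,0,0,0.03,0,0,0.05,0,0,0,0.03,0,0,0.05,0,0,0,0.03,0,0,0,0,0,0,0.03])

```text
clock: 7.3
tool_pos: [0.4767, -0.1596, 0.2602]
ee_rot: [0.003, 0.654, 0.757, 0.002]
contact_force: [0.3, 0.4, -2.1]
width: 0.0381
grasp_force: 47.3
```

```bash
python3 - <<'E'
from h import *
st=bot.state();print(st['tool_pos'],st['ee_rot'],st['joints'],st['contact_force'],st['width'],st['grasp_force'])
im,d,W=cloud('wrist');save('w4.png',im,1.25)
Rt=rot(st['ee_rot']); T=(W-st['tool_pos'])@Rt  # tool frame
T=T.reshape(-1,3)*1000;T=T[np.isfinite(T).all(1)]
np.save('w4T.npy',T)
m=(abs(T[:,1])<95)&(abs(T[:,0])<30)&(T[:,2]>-5)&(T[:,2]<40); q=T[m]
print(np.histogram(q[:,2],np.arange(-5,41,2)))
for y0 in range(-90,91,6):
    a=q[abs(q[:,1]-y0)<3]
    if len(a): print(y0,len(a),'x',np.percentile(a[:,0],[3,97]).round(1),'z',np.percentile(a[:,2],[5,50,95]).round(1))
E
```

```text
[ 0.47668326 -0.15962375  0.26020851] [0.00327901 0.65382551 0.7566363  0.00171823] [ 0.61682951  0.53620934 -0.60250633  1.88551194  0.40285275  0.83473731
 -0.0480808 ] [ 0.34749533  0.44587806 -2.13257802] 0.038112063020136845 47.33880579471588
(array([ 118,   76,   56, 2783, 5995,  676,  480,  446,  447,  403,  379,
         33,    0,    0,    0,    0,    0,    0,    0,    0,    0,    0]), array([-5, -3, -1,  1,  3,  5,  7,  9, 11, 13, 15, 17, 19, 21, 23, 25, 27,
       29, 31, 33, 35, 37, 39]))
-72 33 x [-4.4  9.1] z [ 4.3  5.1 10.6]
-66 578 x [-10.1  10.3] z [ 2.5  3.7 13.3]
-60 641 x [-10.2  10.3] z [ 2.5  3.6 13.4]
-54 631 x [-10.2  10.3] z [ 2.2  3.5 13.2]
-48 648 x [-10.1  10.3] z [ 2.4  3.6 13.7]
-42 617 x [-9.4 10.3] z [ 2.4  3.5 13.7]
-36 421 x [-2.5 10.4] z [ 2.3  3.7 14.5]
-30 305 x [ 3.  10.4] z [ 2.7  4.1 15.3]
-24 197 x [ 8. 11.] z [ 2.8  7.1 16. ]
-18 265 x [ 7.4 10.6] z [-4.3  4.7 15.7]
-12 614 x [-9.8 10.4] z [-2.6  3.4 13.6]
-6 653 x [-10.   10.4] z [ 2.3  3.5 13. ]
0 616 x [-10.2  10.4] z [ 2.4  3.5 13.6]
6 649 x [-10.   10.5] z [ 2.4  3.5 13.5]
12 656 x [-9.9 10.4] z [-1.   3.3 13.4]
18 278 x [ 7.5 10.5] z [-4.   4.4 15.6]
24 192 x [ 8.3 11.2] z [ 2.7  6.8 15.6]
30 289 x [ 3.4 10.5] z [ 2.5  4.2 15.1]
36 396 x [-1.1 10.5] z [ 2.4  3.6 14.7]
42 607 x [-8.9 10.4] z [ 2.3  3.4 13.9]
48 633 x [-10.   10.4] z [ 2.4  3.4 13.1]
54 645 x [-10.   10.4] z [ 2.2  3.3 13.4]
60 644 x [-10.   10.5] z [ 2.3  3.4 13.3]
66 603 x [-9.9 10.4] z [ 2.4  3.4 13.5]
72 81 x [-8.4  9.5] z [3.4 4.3 8. ]
```

View pics/w4.png

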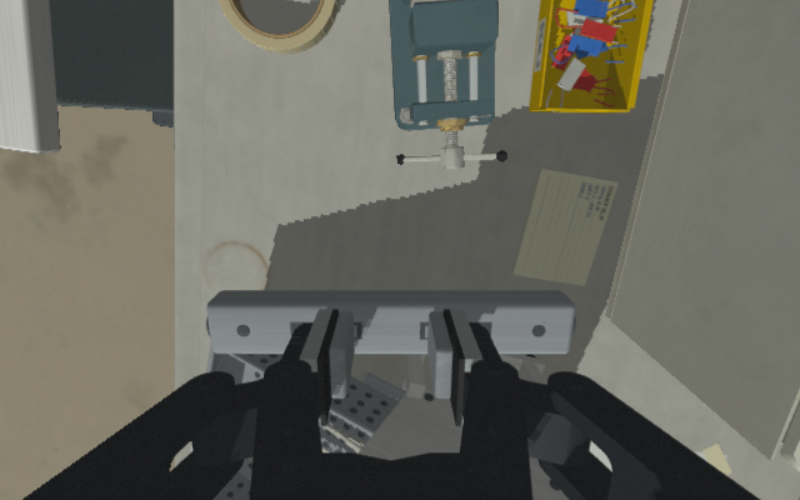

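The bar is held centred and stiff with its pins flush; it spans (208–575, 320) in the view. Its underside is about 19.4 mm beyond the TCP. I'll swing it to hover above the seat, turned and tilted.

Emit:
carry_out(steps=[-0.0215,-0.0218,0,0,0,-0.1834,0.03,-0.0215,-0.0218,0,0,0,-0.1834,0.03,-0.0215,-0.0218,0,0,0,-0.1834,0.03,-0.0215,-0.0218,0,0,0,-0.1834,0.03,-0.0215,-0.0218,0,0,0,-0.1834,0.03,0,-0.0218,0,0,0,-0.1834,0.03,0,-0.0218,0,0,0,-0.1834,0.03,0,-0.0218,0,0,0,-0.1834,0.03,0,-0.0218,0,0,0,-0.1834,0.03,0,-0.0218,0,0,0,-0.1834,0.03,0,0,-0.023,-0.0172,-0.1444,0,0.03,0,0,-0.023,-0.0172,-0.1444,0,0.03,0,0,-0.023,-0.0172,-0.1444,0,0.03,0,0,0,0,0,0,0.03,0,0,0,0,0,0,0.03,0,0,0,0,0,0,0.03])

```text
clock: 9.35
tool_pos: [0.3687, -0.3775, 0.1882]
ee_rot: [0.013, 0.975, -0.056, 0.216]
contact_force: [-0.3, 0.5, -1.3]
width: 0.0379
grasp_force: 48.2
```

```bash
cat > chk.py <<'E'
from h import *
import sys
F=frame(); seat=O+F@[.0854,.0002,-.0296]
st=bot.state(); Rt=rot(st['ee_rot']); p=st['tool_pos']
D=np.c_[F[:,0],-F[:,1],-F[:,2]]
print('joints',st['joints'].round(2),'TCP',p.round(4),'force seat axes',(F.T@st['contact_force']).round(1),'width',st['width'])
print('turn needed (world rotvec)',R.from_matrix(D@Rt.T).as_rotvec().round(4))
und=p+Rt@[.0002,0,.0194]
e=F.T@(und-seat); print('bar origin in seat axes mm',(e*1000).round(1))
E
python3 chk.py; python3 - <<'E'
from h import *
im,d,W=cloud('wrist');save('w5.png',im,1.25);np.savez('w5.npz',im=im,d=d,W=W)
E
```

```text
joints [ 1.22  0.62 -0.5   2.21 -0.15  0.04 -0.69] TCP [ 0.3687 -0.3775  0.1882] force seat axes [-0.8  0.4 -1. ] width 0.037927863033046544
turn needed (world rotvec) [ 0.002   0.0003 -0.0034]
bar origin in seat axes mm [-1.6  0.2 98.3]
```

View pics/w5.png

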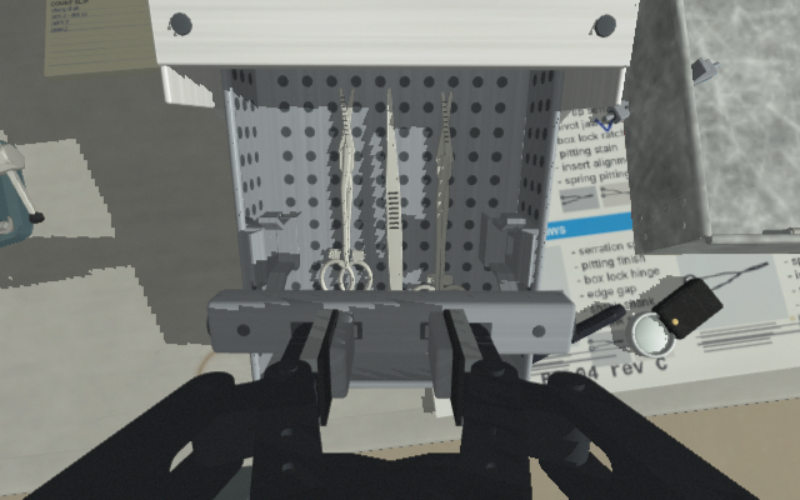

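The bar spans (208–575, 320), just in front of the keepers at (270,245) and (510,245). Joint 6 is at its lower limit, so I'll descend carefully. First I measure the keepers again from this pose.

```bash
python3 - <<'E'
from h import *
z=np.load('w5.npz'); W=z['W']; F=frame(); seat=O+F@[.0854,.0002,-.0296]
q=((W-seat)@F).reshape(-1,3)*1000; q=q[np.isfinite(q).all(1)]
def h(a,lo,hi,st): b=np.arange(lo,hi+st,st); n=np.histogram(a,b)[0]; print([(int(x),int(v)) for x,v in zip(b,n) if v>2])
for s in(1,-1):
    m=(s*q[:,1]>56)&(s*q[:,1]<73)&(q[:,2]>22)&(q[:,2]<40);print('lip x',s);h(q[m,0],-30,30,1)
    m=(abs(q[:,0])<11)&(q[:,2]>31)&(q[:,2]<42)&(s*q[:,1]>60); print('face y');h(s*q[m,1],60,90,1)
    m=(abs(q[:,2]-30)<2.5)&(s*q[:,1]>78)&(q[:,0]>30)&(q[:,0]<80);print('wall');h(s*q[m,1],76,92,1);print(np.median(q[m,2]))
    m=(abs(q[:,2])<4)&(s*q[:,1]>58)&(s*q[:,1]<74)&(abs(q[:,0])<18);print('ledge z',m.sum(),np.median(q[m,2]))
m=(abs(q[:,2]+20)<5)&(abs(q[:,1])<50);print('floor',np.median(q[m,2]))
E
```

```text
lip x 1
[(-20, 19), (-19, 30), (-18, 35), (-17, 29), (-16, 27), (-15, 26), (-14, 7), (7, 4), (13, 7), (14, 7), (15, 10), (16, 16), (17, 18), (18, 15), (19, 13), (20, 20), (21, 26), (22, 21)]
face y
[(73, 14), (74, 62), (75, 78), (76, 71), (77, 31), (78, 4)]
wall
[(82, 63), (83, 145), (84, 136), (85, 104), (86, 95), (87, 31)]
29.195082346208437
ledge z 603 0.13824362774253185
lip x -1
[(-20, 10), (-19, 31), (-18, 31), (-17, 30), (-16, 35), (-15, 29), (-14, 15), (-13, 9), (-12, 3), (-11, 4), (-10, 4), (-9, 3), (-8, 6), (-7, 4), (-6, 4), (-5, 5), (-4, 3), (-3, 6), (-2, 3), (-1, 5), (0, 4), (1, 4), (2, 5), (3, 5), (4, 5), (5, 4), (6, 5), (7, 6), (8, 3), (9, 5), (10, 5), (11, 3), (12, 6), (13, 8), (14, 16), (15, 10), (16, 15), (17, 19), (18, 17), (19, 14), (20, 21), (21, 24), (22, 25)]
face y
[(73, 33), (74, 78), (75, 78), (76, 46), (77, 23)]
wall
[(81, 8), (82, 127), (83, 128), (84, 118), (85, 101), (86, 60)]
29.136468590915932
ledge z 630 0.0858243059394724
floor -19.81715816117187
```

Emit:
carry_out(steps=[0.005,-0.0005,-0.009,0,0,0,0.03,0.005,-0.0005,-0.009,0,0,0,0.03,0.004,-0.0005,-0.0085,0,0,0,0.03,0,0,0,0,0,0,0.03])

```text
clock: 9.9
tool_pos: [0.3842, -0.3844, 0.1692]
ee_rot: [0.008, 0.976, -0.055, 0.212]
contact_force: [-0.1, -0.5, -1.6]
width: 0.0378
grasp_force: 48.2
```

```bash
python3 chk.py
```

```text
joints [ 1.17  0.66 -0.45  2.17 -0.39  0.04 -0.45] TCP [ 0.3842 -0.3844  0.1692] force seat axes [-0.7 -0.5 -1.4] width 0.03780956188371161
turn needed (world rotvec) [-0.0089 -0.0083 -0.0078]
bar origin in seat axes mm [ 4.9 -4.6 74.3]
```

The keepers agree with the first measurement to 0.3 mm, but joint 6 blocks this wrist branch. The bar is the same either way round, so I'll back up and turn the hand half round about the tray's normal to get the other branch.

Emit:
carry_out(steps=[-0.007,0.003,0.01,0,0,0,0.03,-0.007,0.004,0.01,0,0,0,0.03,0,0,0,-0.0776,0.0092,0.1675,0.03,0,0,0,-0.0776,0.0092,0.1675,0.03,0,0,0,-0.0776,0.0092,0.1675,0.03,0,0,0,-0.0776,0.0092,0.1675,0.03,0,0,0,0,0,0,0.03])

```text
clock: 10.78
tool_pos: [0.368, -0.3776, 0.1898]
ee_rot: [0.087, 0.931, 0.299, 0.191]
contact_force: [-0.5, 0.1, -2.2]
width: 0.0382
grasp_force: 48.2
```

```bash
python3 chk.py
```

```text
joints [ 1.21  0.61 -0.49  2.19 -0.03  0.07 -0.08] TCP [ 0.368  -0.3776  0.1898] force seat axes [-1.4  0.  -1.8] width 0.038169047104631586
turn needed (world rotvec) [ 0.3036 -0.0498 -0.6724]
bar origin in seat axes mm [ -1.8   0.1 100. ]
```

Emit:
carry_out(steps=[0,0,0.02,-0.0776,0.0092,0.1675,0.03,0,0,0.02,-0.0776,0.0092,0.1675,0.03,0,0,0.02,-0.0776,0.0092,0.1675,0.03,0,0,0,-0.0776,0.0092,0.1675,0.03,0,0,0,-0.0776,0.0092,0.1675,0.03,0,0,0,-0.0776,0.0092,0.1675,0.03,0,0,0,-0.0776,0.0092,0.1675,0.03,0,0,0,-0.0776,0.0092,0.1675,0.03,0,0,0,-0.0776,0.0092,0.1675,0.03,0,0,0,-0.0776,0.0092,0.1675,0.03,0,0,0,-0.0776,0.0092,0.1675,0.03,0,0,0,-0.0776,0.0092,0.1675,0.03,0,0,0,-0.0776,0.0092,0.1675,0.03,0,0,0,-0.085,0.085,0,0.03,0,0,0,-0.085,0.085,0,0.03,0,0,0,-0.085,0.085,0,0.03,0,0,0,0,0,0,0.03])

```text
clock: 12.9
tool_pos: [0.371, -0.3752, 0.25]
ee_rot: [0.103, 0.025, 0.983, -0.148]
contact_force: [-0.4, -1.0, -1.6]
width: 0.0378
grasp_force: 48.2
```

```bash
sed -i 's/^D=.*/D=np.c_[-F[:,0],F[:,1],-F[:,2]]/; s/\[.0002,0,.0194\]/[.0002,0,.0194]/; s/.0854,.0002/.0854,.0005/' chk.py; python3 chk.py
```

```text
joints [ 1.13  0.51 -0.76  2.16  1.16  0.56  1.01] TCP [ 0.371  -0.3752  0.25  ] force seat axes [-1.  -1.  -1.3] width 0.03775737189676505
turn needed (world rotvec) [ 0.2665 -0.2427 -0.0038]
bar origin in seat axes mm [ 22.4  -2.9 154.6]
```

The new branch works: joint 5 is swinging over and joint 6 is off its limit. I'll continue round.

Emit:
carry_out(steps=[0,0,0,-0.085,-0.085,0,0.03,0,0,0,-0.085,-0.085,0,0.03,0,0,0,-0.085,-0.085,0,0.03,0,0,0,-0.085,-0.085,0,0.03,0,0,0,0.085,-0.085,0,0.03,0,0,0,0.085,-0.085,0,0.03,0,0,0,0.085,-0.085,0,0.03,0,0,0,0,0,0,0.03])

```text
clock: 13.9
tool_pos: [0.3575, -0.3898, 0.2455]
ee_rot: [0.321, 0.105, 0.929, -0.151]
contact_force: [0.1, 0.6, -2.4]
width: 0.038
grasp_force: 48.3
```

```bash
python3 chk.py
```

```text
joints [ 1.49  0.66 -1.    2.48  2.48  0.62 -0.28] TCP [ 0.3575 -0.3898  0.2455] force seat axes [-1.   0.6 -2.2] width 0.038017961879439115
turn needed (world rotvec) [0.2637 0.2111 0.1544]
bar origin in seat axes mm [ 17.9 -19.  155.6]
```

Emit:
carry_out(steps=[0.007,0.0025,-0.023,0.044,0.035,0.026,0.03,0.007,0.0025,-0.023,0.044,0.035,0.026,0.03,0.007,0.0025,-0.023,0.044,0.035,0.026,0.03,0.008,0.0025,-0.022,0.044,0.035,0.026,0.03,0,0,0,0.044,0.035,0.025,0.03,0,0,0,0.044,0.035,0.025,0.03,0,0,0,0,0,0,0.03,0,0,0,0,0,0,0.03])

```text
clock: 14.9
tool_pos: [0.3911, -0.3756, 0.156]
ee_rot: [0.219, 0.053, 0.974, -0.011]
contact_force: [-0.4, 1.3, -2.5]
width: 0.0379
grasp_force: 48.2
```

```bash
python3 chk.py
```

```text
joints [ 1.19  0.7  -0.53  2.2   2.26  0.06  0.04] TCP [ 0.3911 -0.3756  0.156 ] force seat axes [-1.6  1.3 -2. ] width 0.037877720534681004
turn needed (world rotvec) [-0.0001  0.0066 -0.0107]
bar origin in seat axes mm [ 4.6  4.5 59.8]
```

Emit:
carry_out(steps=[0,-0.0025,-0.006,0,0.003,-0.005,0.03,-0.0004,-0.002,-0.005,0,0.003,-0.005,0.03,0,0,0,0,0,0,0.03,0,0,0,0,0,0,0.03])

```text
clock: 15.4
tool_pos: [0.3904, -0.3813, 0.1447]
ee_rot: [0.216, 0.058, 0.974, -0.013]
contact_force: [0.5, -0.3, -2.4]
width: 0.038
grasp_force: 48.2
```

```bash
python3 chk.py
```

```text
joints [ 1.2   0.73 -0.53  2.2   2.26  0.08  0.04] TCP [ 0.3904 -0.3813  0.1447] force seat axes [-0.6 -0.2 -2.4] width 0.037963892963688205
turn needed (world rotvec) [-0.0003  0.0006  0.0009]
bar origin in seat axes mm [-0.3 -1.3 49.6]
```

Emit:
carry_out(steps=[0.0033,0.0007,-0.0068,0,0,0,0.03,0.0033,-0.0002,-0.0068,0,0,0,0.03,0.0033,-0.0003,-0.0068,0,0,0,0.03,0.0033,-0.0003,-0.0068,0,0,0,0.03,0,0,0,0,0,0,0.03,0,0,0,0,0,0,0.03])

```text
clock: 16.15
tool_pos: [0.4037, -0.3815, 0.1177]
ee_rot: [0.216, 0.058, 0.974, -0.013]
contact_force: [0.2, 0.3, -2.4]
width: 0.0383
grasp_force: 48.2
```

```bash
python3 chk.py
```

```text
joints [ 1.2   0.8  -0.58  2.19  2.28  0.16  0.03] TCP [ 0.4037 -0.3815  0.1177] force seat axes [-0.9  0.4 -2.3] width 0.03825549115812075
turn needed (world rotvec) [0.0002 0.0005 0.0008]
bar origin in seat axes mm [ 0.2  0.1 19.5]
```

Emit:
carry_out(steps=[0.0025,-0.0003,-0.0054,0,0,0,0.03,0.0025,-0.0003,-0.0054,0,0,0,0.03,0.0025,-0.0003,-0.0054,0,0,0,0.03,0,0,0,0,0,0,0.03])

```text
clock: 16.65
tool_pos: [0.4114, -0.3822, 0.101]
ee_rot: [0.216, 0.058, 0.975, -0.013]
contact_force: [0.1, 0.4, -1.4]
width: 0.0374
grasp_force: 48.2
```

```bash
python3 chk.py
```

```text
joints [ 1.2   0.85 -0.6   2.18  2.29  0.2   0.03] TCP [ 0.4114 -0.3822  0.101 ] force seat axes [-0.6  0.4 -1.2] width 0.0374125844249112
turn needed (world rotvec) [-0.0006  0.0004  0.0006]
bar origin in seat axes mm [0.1 0.3 1.1]
```

Emit:
carry_out(steps=[0.0004,0,-0.0009,0,0,0,0.03,0.0004,0,-0.0009,0,0,0,0.03,0,0,0,0,0,0,0.03])

```text
clock: 17.02
tool_pos: [0.412, -0.3825, 0.1]
ee_rot: [0.216, 0.058, 0.974, -0.013]
contact_force: [-2.2, 0.9, 0.3]
width: 0.038
grasp_force: 48.8
```

```bash
python3 chk.py
```

```text
joints [ 1.2   0.85 -0.6   2.18  2.29  0.21  0.02] TCP [ 0.412  -0.3825  0.1   ] force seat axes [-2.   0.7  1.2] width 0.03801308389291971
turn needed (world rotvec) [0.0006 0.0007 0.0008]
bar origin in seat axes mm [ 0.3  0.1 -0.1]
```

Emit:
carry_out(steps=[0.0004,0,-0.0009,0,0,0,0.03,0.0003,0,-0.0007,0,0,0,0.046,0.0003,0,-0.0007,0,0,0,0.05,0,0,0,0,0,0,0.06,0,0,0,0,0,0,0.085,0,0,0,0,0,0,0.085,0,0,0,0,0,0,0.085])

```text
clock: 17.9
tool_pos: [0.4133, -0.3824, 0.0976]
ee_rot: [0.217, 0.058, 0.974, -0.013]
contact_force: [0.4, 0.4, 0.3]
width: 0.085
grasp_force: 0.0
```

```bash
python3 chk.py; python3 - <<'E'
from h import *
for n in('wrist',):
    im,d,W=cloud(n);np.savez('w6.npz',im=im,d=d,W=W);save('w6.png',im,1.25)
E
```

```text
joints [ 1.2   0.86 -0.61  2.18  2.29  0.21  0.02] TCP [ 0.4133 -0.3824  0.0976] force seat axes [0.5 0.5 0.1] width 0.08504303327229794
turn needed (world rotvec) [0.0004 0.001  0.0005]
bar origin in seat axes mm [ 0.5  0.3 -2.8]
```

View pics/w6.png

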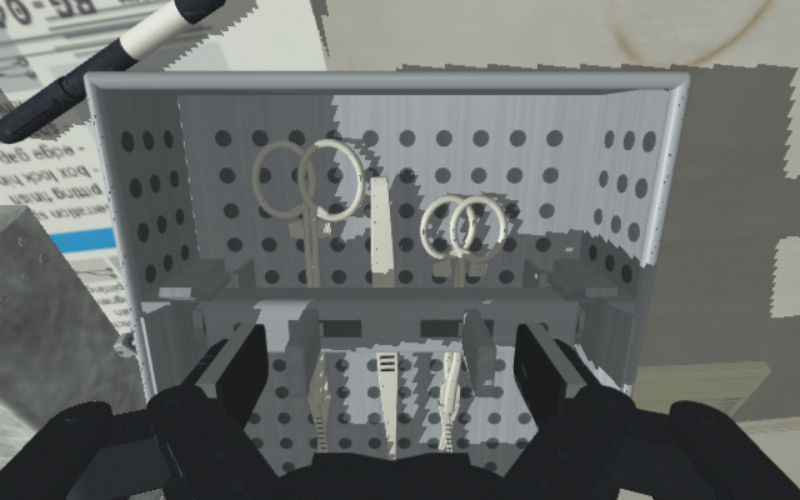

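The bar lies between both keepers, (150–620, 310) in the view, with its tabs sprung apart at (305,335) and (478,335). I'll check its height and tab spacing from depth and back the hand out along the tray normal.

```bash
python3 - <<'E'
from h import *
W=np.load('w6.npz')['W']; F=frame(); seat=O+F@[.0854,.0005,-.0296]
q=((W-seat)@F).reshape(-1,3)*1000; q=q[np.isfinite(q).all(1)]
m=(q[:,2]>10)&(q[:,2]<19)&(abs(q[:,0])<14)&(abs(q[:,1])<66); t=q[m]
for y0 in(-60,-50,-10,0,10,50,60):
    a=t[abs(t[:,1]-y0)<4]; print(y0,len(a),'x',np.percentile(a[:,0],[2,98]).round(1),'ztop',np.percentile(a[:,2],[50,95]).round(1))
m=(q[:,2]>24)&(q[:,2]<47)&(abs(q[:,0])<12)&(abs(q[:,1])<37); a=q[m]
for k in(a[:,1]<0,a[:,1]>0): print('tab y',np.percentile(a[k,1],[1,50,99]).round(1),np.percentile(a[k,2],98).round(1),k.sum())
E
```

```text
-60 599 x [-12.9   3.8] ztop [15.9 17. ]
-50 401 x [-11.4  -2.4] ztop [15.7 16.9]
-10 801 x [-11.4   9.6] ztop [16. 17.]
0 785 x [-11.5   9.5] ztop [16. 17.]
10 782 x [-11.5   9.6] ztop [16. 17.]
50 498 x [-11.7   8.3] ztop [15.9 17. ]
60 545 x [-13.2   3. ] ztop [16. 17.]
tab y [-30.7 -26.6 -24.8] 46.8 1307
tab y [26.8 28.5 32.6] 46.8 1305
```

Emit:
carry_out(steps=[-0.004,0.0005,0.009,0,0,0,0.085,-0.008,0.001,0.018,0,0,0,0.085,-0.014,0.0015,0.03,0,0,0,0.085,-0.02,0.002,0.043,0,0,0,0.03,-0.02,0.002,0.043,0,0,0,0,0,0,0,0,0,0,0,0,0,0,0,0,0,0])

```text
clock: 18.82
tool_pos: [0.3829, -0.3943, 0.1834]
ee_rot: [0.23, 0.066, 0.97, -0.033]
contact_force: [-0.3, 0.3, 0.2]
width: 0.0118
grasp_force: 0.0
```

```bash
python3 chk.py; python3 - <<'E'
from h import *
im,d,W=cloud('wrist');np.savez('w7.npz',im=im,d=d,W=W);save('w7.png',im,1.25)
F=frame(); seat=O+F@[.0854,.0005,-.0296]
q=((W-seat)@F).reshape(-1,3)*1000; q=q[np.isfinite(q).all(1)]
m=(q[:,2]>10)&(q[:,2]<19)&(abs(q[:,0])<14)&(abs(q[:,1])<66); t=q[m]
for y0 in(-60,-50,-10,0,10,50,60):
    a=t[abs(t[:,1]-y0)<4]
    if len(a): print(y0,len(a),'x',np.percentile(a[:,0],[2,98]).round(1),'ztop',np.percentile(a[:,2],[50,95]).round(1))
m=(q[:,2]>24)&(q[:,2]<47)&(abs(q[:,0])<12)&(abs(q[:,1])<37); a=q[m]
for k in(a[:,1]<0,a[:,1]>0): print('tab y',np.percentile(a[k,1],[1,50,99]).round(1),np.percentile(a[k,2],98).round(1),k.sum())
m=(abs(q[:,1])<80)&(q[:,2]>20)&(q[:,2]<33)&(q[:,0]<-75)&(q[:,0]>-100); print('front rim x',np.percentile(q[m,0],[2,50,98]))
E
```

```text
joints [ 1.31  0.68 -0.68  2.19  1.69  0.14  0.61] TCP [ 0.3829 -0.3943  0.1834] force seat axes [-0.2  0.3  0.3] width 0.011764071687041557
turn needed (world rotvec) [0.0383 0.0268 0.0244]
bar origin in seat axes mm [ 11.2 -15.9  87.2]
-60 345 x [-11.5  13. ] ztop [15.9 17.1]
-50 341 x [-11.4   9.2] ztop [16.  17.2]
-10 367 x [-11.3   9.9] ztop [16.1 17.2]
0 345 x [-11.4   9.7] ztop [16.  17.1]
10 353 x [-11.5   9.8] ztop [15.9 17.1]
50 359 x [-11.5   9.3] ztop [16.  17.1]
60 370 x [-11.5  12.7] ztop [16.1 17.3]
tab y [-31.2 -27.4 -24.9] 46.7 383
tab y [26.9 28.6 32.8] 46.7 443
front rim x [-87.49910963 -84.99108919 -82.75193959]
```

View pics/w7.png

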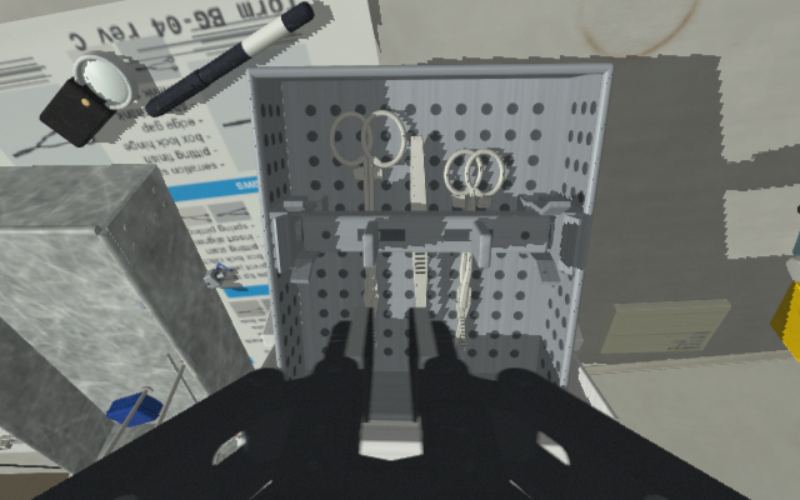

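The seated bar is at (250–580, 233) with its tabs 64 mm apart, so it is fully sprung. Its top is level and 16 mm over the ledge. Next I bring the shut fingers in front of the tray, leaning a little more than the wall.

Emit:
carry_out(steps=[-0.022,0.0057,0.01,0.011,-0.056,0.012,0,-0.022,0.0057,0,0.011,-0.056,0.012,0,-0.022,0.0057,0,0,0,0,0,-0.022,0.0057,0,0,0,0,0,0,0,-0.035,0,0,0,0,0,0,-0.035,0,0,0,0,0,0,0,0,0,0,0])

```text
clock: 19.75
tool_pos: [0.295, -0.3695, 0.1209]
ee_rot: [0.283, 0.059, 0.957, -0.012]
contact_force: [0.2, 0.4, 0.5]
width: 0.0001
grasp_force: 0.0
```

```bash
cat > push.py <<'E'
from h import *
F=frame(); tf=O+F@[.0854,.0005,-.0296]+F@[-.0855,0,.003]
st=bot.state(); Rt=rot(st['ee_rot']); p=st['tool_pos']
print('joints',st['joints'].round(2),'TCP',p.round(4),'force',(F.T@st['contact_force']).round(1))
print('TCP rel tray_front(out) mm',((F.T@(p-tf))*1000).round(1))
th=np.radians(33); c=np.cos(np.radians(-6.8)); s=np.sin(np.radians(-6.8)); zt=np.array([np.sin(th)*c,np.sin(th)*s,-np.cos(th)]); y=F[:,1]; D=np.c_[np.cross(y,zt),y,zt]
print('turn',R.from_matrix(D@Rt.T).as_rotvec().round(4))
E
python3 push.py
```

```text
joints [ 1.75  1.02 -1.13  2.42  2.19  0.51  0.38] TCP [ 0.295  -0.3695  0.1209] force [0.4 0.5 0.4]
TCP rel tray_front(out) mm [-11.9  -0.9  85. ]
turn [-0.0101  0.0005  0.0024]
```

Emit:
carry_out(steps=[0,0,-0.025,0,0,0,0,0,0,-0.025,0,0,0,0,0.005,-0.0005,-0.012,-0.005,0,0,0,0.007,-0.0005,-0.012,-0.005,0,0,0,0.0075,-0.0005,-0.0106,0,0,0,0,0,0,0,0,0,0,0])

```text
clock: 20.5
tool_pos: [0.3154, -0.373, 0.0387]
ee_rot: [0.284, 0.057, 0.957, -0.021]
contact_force: [-0.1, -0.1, 0.0]
width: 0.0001
grasp_force: 0.0
```

```bash
python3 push.py; python3 - <<'E'
from h import *
im,d,W=cloud('wrist');save('w8.png',im,1.25)
E
```

```text
joints [ 1.69  1.27 -1.11  2.41  2.35  0.73  0.35] TCP [ 0.3154 -0.373   0.0387] force [-0.  -0.1  0. ]
TCP rel tray_front(out) mm [-27.9  -1.9   1.9]
turn [0.0073 0.0008 0.0024]
```

View pics/w8.png

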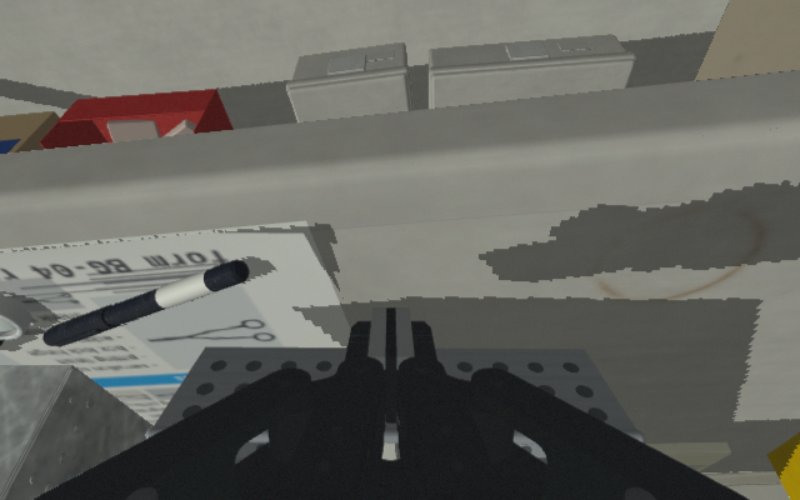

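The shut fingers, tips at (390,320), are centred on the tray's front wall. I start pushing along the slope.

Emit:
carry_out(steps=[0.0045,-0.0005,0.0021,0,0,0,0,0.0045,-0.0005,0.0021,0,0,0,0,0.0045,-0.0005,0.0021,0,0,0,0,0.0045,-0.0005,0.0021,0,0,0,0,0.0045,-0.0005,0.0021,0,0,0,0,0.0045,-0.0005,0.0021,0,0,0,0,0,0,0,0,0,0,0])

```text
clock: 21.42
tool_pos: [0.3408, -0.3761, 0.0512]
ee_rot: [0.283, 0.057, 0.957, -0.021]
contact_force: [-3.8, -0.1, 0.4]
width: -0.0001
grasp_force: 1.4
```

```bash
python3 push.py
```

```text
joints [ 1.64  1.23 -1.12  2.38  2.3   0.71  0.34] TCP [ 0.3408 -0.3761  0.0512] force [-3.3 -0.6  1.9]
TCP rel tray_front(out) mm [ 0.6 -2.1  2.4]
turn [ 0.0079 -0.0015  0.0035]
```

Emit:
carry_out(steps=[0.0054,-0.0006,0.0025,0,0,0,0,0.0054,-0.0006,0.0025,0,0,0,0,0.0054,-0.0006,0.0025,0,0,0,0,0.0054,-0.0006,0.0025,0,0,0,0,0.0054,-0.0006,0.0025,0,0,0,0,0.0054,-0.0006,0.0025,0,0,0,0,0.0054,-0.0006,0.0025,0,0,0,0,0.0054,-0.0006,0.0025,0,0,0,0,0.0054,-0.0006,0.0025,0,0,0,0,0.0054,-0.0006,0.0025,0,0,0,0,0.0054,-0.0006,0.0025,0,0,0,0,0,0,0,0,0,0,0])

```text
clock: 22.92
tool_pos: [0.4005, -0.383, 0.0788]
ee_rot: [0.283, 0.057, 0.957, -0.021]
contact_force: [-3.0, -0.2, 1.0]
width: 0.0
grasp_force: 1.1
```

```bash
python3 push.py
```

```text
joints [ 1.53  1.15 -1.12  2.28  2.18  0.65  0.34] TCP [ 0.4005 -0.383   0.0788] force [-2.3 -0.5  2.1]
TCP rel tray_front(out) mm [66.8 -1.8  2. ]
turn [ 0.0082 -0.0006  0.0036]
```

Emit:
carry_out(steps=[0.0036,-0.0004,0.0017,0,0,0,0,0.0036,-0.0004,0.0017,0,0,0,0,0.0018,-0.0002,0.0008,0,0,0,0,0.0018,-0.0002,0.0008,0,0,0,0,0,0,0,0,0,0,0])

```text
clock: 23.55
tool_pos: [0.4111, -0.3842, 0.0837]
ee_rot: [0.283, 0.058, 0.957, -0.021]
contact_force: [-4.3, -1.7, 0.1]
width: 0.0002
grasp_force: 1.9
```

```bash
python3 push.py
```

```text
joints [ 1.51  1.14 -1.12  2.26  2.16  0.63  0.35] TCP [ 0.4111 -0.3842  0.0837] force [-3.6 -2.2  1.8]
TCP rel tray_front(out) mm [78.4 -1.7  1.8]
turn [ 0.0079 -0.0008  0.0038]
```

Emit:
carry_out(steps=[0.0018,-0.0002,0.0008,0,0,0,0,0.0018,-0.0002,0.0008,0,0,0,0,0.0018,-0.0002,0.0008,0,0,0,0,0.0018,-0.0002,0.0008,0,0,0,0])

```text
clock: 24.05
tool_pos: [0.4132, -0.3842, 0.0842]
ee_rot: [0.279, 0.059, 0.958, -0.021]
contact_force: [-20.5, 0.5, 5.1]
width: 0.0002
grasp_force: 8.3
```

Emit:
carry_out(steps=[0.0018,-0.0002,0.0008,0,0,0,0,0.0018,-0.0002,0.0008,0,0,0,0])

```text
clock: 24.3
tool_pos: [0.4137, -0.3842, 0.0841]
ee_rot: [0.276, 0.06, 0.959, -0.021]
contact_force: [-27.0, 2.2, 4.2]
width: 0.0002
grasp_force: 11.2
```

```bash
python3 push.py
```

```text
joints [ 1.5   1.13 -1.11  2.24  2.13  0.63  0.35] TCP [ 0.4137 -0.3842  0.0841] force [-22.8  -1.   15.2]
TCP rel tray_front(out) mm [81.  -1.5  1.2]
turn [ 0.0045 -0.0156  0.0079]
```

```bash
cat > rim.py <<'E'
from h import *
F=frame()
def rim(W):
    q=((W-O)@F).reshape(-1,3)*1000; q=q[np.isfinite(q).all(1)]
    for a,b in((-78,-35),(35,78)):
        m=(q[:,1]>a)&(q[:,1]<b)&(abs(q[:,2])<6)&(q[:,0]>-15)&(q[:,0]<130); x=q[m,0]
        print(m.sum(),np.percentile(x,[1,5,15,50,90]).round(1) if m.any() else '')
for n in('scene','top'):
    print(n,'before');rim(np.load(n+'0.npy'));print('now');rim(cloud(n)[2])
E
python3 rim.py
```

```text
scene before
75 [ -0.2   0.4   2.5  73.4 104.6]
63 [ 65.3  67.9  72.   86.7 104.4]
now
24 [91.  91.2 91.6 93.4 95.3]
17 [91.2 91.3 91.7 93.7 95.4]
top before
79 [ -1.2  -0.4   1.3  68.  101.5]
69 [ -1.4   0.2   1.7  66.4 102.6]
now
32 [90.1 90.5 91.7 93.1 95. ]
33 [89.4 90.3 91.9 94.1 95.8]
```

The tray has moved about 91 mm and is now in the detent zone. The tool is also pressing downwards, so I'll ease that off and push on.

Emit:
carry_out(steps=[0.001,-0.0002,0.0026,0,0,0,0,0.0018,-0.0002,0.002,0,0,0,0,0,0,0,0,0,0,0])

```text
clock: 24.78
tool_pos: [0.4147, -0.3844, 0.0853]
ee_rot: [0.273, 0.061, 0.96, -0.019]
contact_force: [-13.3, 0.7, -15.1]
width: -0.0001
grasp_force: 9.7
```

```bash
python3 push.py
```

```text
joints [ 1.49  1.12 -1.1   2.24  2.11  0.61  0.36] TCP [ 0.4147 -0.3844  0.0853] force [-18.4  -0.9  -8. ]
TCP rel tray_front(out) mm [82.4 -1.5  1.8]
turn [ 0.0008 -0.0211  0.0097]
```

Emit:
carry_out(steps=[0.003,-0.0003,0.0006,0,0,0,0,0.0018,-0.0002,0.0006,0,0,0,0])

```text
clock: 25.02
tool_pos: [0.4214, -0.3851, 0.0883]
ee_rot: [0.275, 0.06, 0.959, -0.02]
contact_force: [-20.1, 0.9, -5.9]
width: -0.0002
grasp_force: 10.5
```

```bash
python3 push.py
```

```text
joints [ 1.48  1.11 -1.1   2.23  2.11  0.61  0.36] TCP [ 0.4214 -0.3851  0.0883] force [-20.7  -1.5   3.1]
TCP rel tray_front(out) mm [89.7 -1.4  1.6]
turn [ 0.0025 -0.017   0.0085]
```

Emit:
carry_out(steps=[0.0018,-0.0002,0.0006,0,0,0,0,0,0,0,0,0,0,0])

```text
clock: 25.28
tool_pos: [0.4214, -0.385, 0.0883]
ee_rot: [0.274, 0.061, 0.96, -0.02]
contact_force: [-22.3, 0.9, -3.8]
width: -0.0002
grasp_force: 11.1
```

```bash
python3 push.py; python3 rim.py
```

```text
joints [ 1.48  1.11 -1.1   2.23  2.1   0.61  0.36] TCP [ 0.4214 -0.385   0.0883] force [-21.7  -1.7   5.9]
TCP rel tray_front(out) mm [89.7 -1.4  1.6]
turn [ 0.0024 -0.0198  0.0089]
scene before
75 [ -0.2   0.4   2.5  73.4 104.6]
63 [ 65.3  67.9  72.   86.7 104.4]
now
21 [ 99.7 100.  100.5 102.2 103.9]
17 [100.7 100.8 101.2 102.6 104.5]
top before
79 [ -1.2  -0.4   1.3  68.  101.5]
69 [ -1.4   0.2   1.7  66.4 102.6]
now
32 [ 99.3  99.6 100.3 102.4 103.7]
33 [ 99.1  99.8 100.5 102.2 104.3]
```

The rim has moved 100 mm and the tray is firm against its stop. I back straight away down the slope.

Emit:
carry_out(steps=[-0.0027,0.0003,-0.0013,0,0,0,0,-0.0027,0.0003,-0.0013,0,0,0,0,-0.0045,0.0005,-0.0021,0,0,0,0,-0.009,0.001,-0.0042,0,0,0,0,-0.018,0.002,-0.0084,0,0,0,0,-0.027,0.003,-0.006,0,0,0,0,-0.03,0.003,0.02,0,0,0,0,-0.02,0,0.03,0,0,0,0,0,0,0,0,0,0,0])

```text
clock: 26.5
tool_pos: [0.3183, -0.3766, 0.1243]
ee_rot: [0.285, 0.056, 0.956, -0.023]
contact_force: [-0.1, 0.3, -0.4]
width: -0.0002
grasp_force: 0.0
```

```bash
python3 push.py; python3 rim.py; python3 - <<'E'
from h import *
for t in('indicator_tape','tag_bin','note_pad'): bot.get_image('top'); print(t,[(np.round(x['location'],3).tolist(),round(x['confidence'],2)) for x in bot.look_for('top',t)])
E
```

```text
joints [ 1.71  1.03 -1.14  2.39  2.17  0.54  0.38] TCP [ 0.3183 -0.3766  0.1243] force [-0.3  0.3 -0.3]
TCP rel tray_front(out) mm [11.3 -5.3 78. ]
turn [0.0114 0.0034 0.0022]
scene before
75 [ -0.2   0.4   2.5  73.4 104.6]
63 [ 65.3  67.9  72.   86.7 104.4]
now
24 [ 99.7 100.  100.5 102.2 103.9]
19 [ 99.9 100.2 100.7 102.6 104.4]
top before
79 [ -1.2  -0.4   1.3  68.  101.5]
69 [ -1.4   0.2   1.7  66.4 102.6]
now
29 [ 98.5  98.9  99.7 102.2 104.5]
34 [ 99.   99.2  99.6 102.5 104.4]
indicator_tape [([0.359, 0.005, 0.025], 0.7)]
tag_bin [([0.618, -0.001, 0.013], 0.72)]
note_pad [([0.647, -0.158, 0.008], 0.69), ([0.451, -0.393, 0.084], 0.2)]
```

The tray is still home with the robot clear, and the bystanders look untouched. Handing in.

```bash
python3 -c "
from workcell import bot
print(bot.finish_job())"
```

```text
the job is handed in; nothing more can be done
None
```

I set the larger bar on its keepers with both pins sprung out, pushed the tray home where the detent held it after I backed away, left the tag bin, tape roll and note pad alone, and handed the job in at about 27 s of the 64 s allowed.

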